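# Set the vise gap with a gauge blade

## Task

Take the gauge with the flat paddle handle out of its wooden stand and lower its blade, without dropping it, all the way down between the vise jaws until its flange rests on both jaw tops. Then slide the vise's moving jaw, which has a push post, until the blade is held between both jaws, and leave the gauge standing there upright. Leave the other two gauges and the brass cup where they are.

Things in the scene. Friction and masses are not known exactly. Their poses are not given: they have to be found in the camera images.
- gauge_flat: Steel gauge, about 0.2 kg. Flange 34 (x) x 44 (y) x 6 mm; above it a flat paddle handle 30 (x) x 12 (y) x 42 mm (top 48 mm above origin); below it a blade 24 (x) x 6 (y, thickness) x 25 mm long. Origin: centre of the flange's underside; z up. Same after a half turn. Starts upright in any one of the stand's three slots, flange on the stand's top.
- gauge_round: The gauge not wanted, with a round upright handle 24 mm across and 40 mm high on a like flange, blade 4 mm thick; in another slot of the stand. Origin as for the flat one. To be left alone.
- gauge_tee: The gauge not wanted, with a T handle: a thin stem and a crossbar 44 mm long, 12 mm thick, its top 46 mm above the flange's underside, blade 9 mm thick; in another slot of the stand. Origin as for the flat one. To be left alone.
- stand: Fixed wooden gauge stand, 190 (x) x 60 (y) x 45 mm high, origin at the centre of its underside. Three slots 31 (x) x 15 (y) mm, 32 mm deep, in a row along its x axis at x = -60, 0 and 60 mm. The gauges stand in them with their x axes along the stand's x within about 0.06 rad.
- vise: Fixed grey bench vise. Base 90 (x) x 180 (y, from -50 to +130) x 20 mm. Fixed jaw 70 mm long (x), from y = -35 to 0, its top 65 mm above the table. Origin: on the table under the fixed jaw's face and its mid-length. The sliding jaw stands at +y and moves along y. It may stand on the robot's left or right, turned up to 0.35 rad.
- gap (a point): Upper edge of the fixed jaw's face at mid-length, 65 mm above the table; axes as the vise's. The gap is at +y of it, between y = 0 and y = the jaw joint's value, 70 mm long (x), 45 mm deep; both jaw tops are level with this point.
- jaw (a joint): Width of the gap in m, from 0 to 0.030; at the start 0.011 to 0.017. The jaw slides with about 3 N of friction and stays where it is left. Pushing its post towards -y of the vise narrows the gap.
- post_top (a point): Centre of the top of the sliding jaw's push post, 74 mm above the table. The post is an upright steel block 30 (x) x 16 (y) x 40 mm high, centred 80 mm at +y of the sliding jaw's face; 32 mm is free between it and the 40 mm thick jaw block, and beyond its +y face all is open. It moves with the jaw.
- cup: Small brass cup, 48 mm across, 50 mm high, upright between the stand and the vise; origin at the centre of its underside. To be left alone.
Mind the look-alikes: they are no part of the job. What is shaped like the gauge_flat but blue or pink is not meant. There is more than one size of the vise; the job needs the smaller.

How it is judged:
By the outcome, as a careful person would: the job done as asked, in the order asked, and still so for the second after the job is handed in, with the robot touching nothing.
It also fails if it takes over 58 s, if anything falls off the work surface, if the arm or the gripper's body presses on something with over 40 N, if the wrist force passes 120 N, or if a joint passes its speed limit or range.

## Robot

A 7-joint arm with a two-finger parallel gripper is mounted at the origin on the work surface. World frame = base frame: x ahead of the robot, y to its left, z up, the work surface at z = 0. Lengths are in m, angles in degrees, forces in N, time in s.
With the tool pointing down it reaches from about 0.35 to 0.775 m from the base axis. Payload 3.1 kg.
Tool frame: the origin (TCP) lies at the very end of the fingers, on their centre line; the grasp point (between the pads) lies 19 mm behind it; z points along the fingers, y is the line along which they close (so a half turn about z gives the same grasp; the last joint's range is limited). The gripper opens to 85 mm and grips with 20 to 120 N. Pads are 22 mm wide; open, the fingers measure 114 mm over their backs; the gripper's body (76 mm by 85 mm) begins 54 mm behind the grasp point. The pads swing forward as they close: fully open they stand 13 mm farther back than shut.
Start: joints at [65.392, 17.813, 0.802, 86.603, -0.252, 75.585, -1.558], TCP at [0.208, -0.509, 0.231] pointing down, gripper open.
Joint ranges: [-154.91, 154.91], [-16.99, 109.72], [-72.82, 74.43], [7.12, 147.25], [-82.49, 262.49], [11.32, 116.49], [-174.64, 174.64]. Speed limits (degrees/s): [159.86, 159.86, 180, 180, 180, 180, 180].

## Interface

Orientations are given as a 3x3 rotation matrix whose columns are the frame's x, y, z axes.
In Python, from cell import env, grab_frame gives the robot as it stands.
- The arm moves only by the shell command python3 -m creep 'ROWS'. ROWS is JSON, a list of rows, each an object of numbers: "grip": the opening, from 0 (shut) to 1 (fully open); "x", "y", "z": the shift along the tool's x, y, z in m; "spin": the turn about the tool's z in rad. In form: [{"grip": .., "x": .., "y": .., "z": .., "spin": ..}, ...]. A call has 1 to 8 rows; each row is the pose to reach, as a shift and turn from the pose commanded when the call began, along the tool's axes at that moment; what a row does not reach only later rows make up. A row lasts 1/12 s, in which the tool goes at most 41.7 mm and 7.16 degrees, less where a joint would pass 70% of its speed; a pose out of reach is approached as far as the arm can. A call with a gripper value outside its range is refused whole. The fingers move at their own pace and stop on an object; the grip force is fixed at half the most. Time passes only in rows, so rows that repeat a pose let the fingers close. It gives the time, the measured TCP pose, the force, the opening and the grip force at its end, in the units of the state.
- env.observe(): the state, without advancing time (a new reading comes with each control period).
- grab_frame(name): name is "scene" or "side" or "wrist"; returns a dict with "image" (384x512x3 uint8, red, green, blue), "mtx" (3x3 intrinsics, pixels), "R" (3x3) and "t" (3): a world point X has camera coordinates R X + t. Camera axes: x right, y down, z forward; pixel columns grow to the right and rows downward; lengths in m; the calibration is good to about 2 mm. The wrist camera is an equidistant fisheye: a pixel r from the principal point sees the ray r / f radians off the axis. A picture is of the moment at which its call begins. There is no depth.
- env.hand_in(): hands the job in; it is judged then, once.
The state is a dict: "time": time; "q": joint angles; "qd": joint speeds; "effort": joint torques, N m; "tool_pos": TCP position; "ee_rot": TCP orientation; "force": force on the tool from outside, world axes, zero at the start; "ft_torque": the same for the moment, N m; "opening": finger opening in m; "gripper_force": force on a finger pad.
Only numpy, scipy, OpenCV 4.12 (cv2) and the standard library are available. Lean on these libraries where they do the work, as an engineer would, in place of code of your own. Each camera call takes 0.05 s, during which the arm holds its last target. There are 200 camera calls.

## Working session

There is one attempt and no reset: what is moved stays moved. The work goes in short steps, Python scripts to look and compute and a shell command to move; the robot and the scene stay as the last step left them, time stands still between calls to the robot, and variables do not carry over. Pictures are saved under pics/ and viewed, at most 11 in all, crops included, and the job is handed in when it is done.

```bash
ls; mkdir -p pics; python3 - <<'E'
from cell import env, grab_frame
import cv2, pickle
o=env.observe(); print(o['time'],o['tool_pos'],o['ee_rot'],o['opening'])
D={}
for n in ("scene","side"):
    f=grab_frame(n); D[n]=f; cv2.imwrite(f'pics/{n}0.png',cv2.resize(f['image'][:,:,::-1],(800,600),interpolation=cv2.INTER_CUBIC))
    print(n,f['mtx'],f['R'],f['t'])
pickle.dump(D,open('f0.pkl','wb'))
E
```

```text
pics
0.0 [ 0.20773256 -0.50848562  0.23022036] [[ 9.25709047e-01  3.78235167e-01 -9.57932896e-04]
 [ 3.78236371e-01 -9.25706611e-01  2.12560025e-03]
 [-8.27880473e-05 -2.33001245e-03 -9.99997282e-01]] 0.08521984479406658
scene [[390.48691135   0.         255.38233545]
 [  0.         390.48691135 195.68843389]
 [  0.           0.           1.        ]] [[ 0.37726828  0.9260795   0.00673849]
 [ 0.70902905 -0.28414966 -0.6453966 ]
 [-0.59577382  0.24826545 -0.76381793]] [-0.17741149 -0.23516563  1.24633361]
side [[468.64132266   0.         244.18198815]
 [  0.         468.64132266 198.19521296]
 [  0.           0.           1.        ]] [[-8.19349727e-01 -5.73294004e-01  9.92775389e-05]
 [-4.28121006e-01  6.11753811e-01 -6.65183943e-01]
 [ 3.81285232e-01 -5.45060785e-01 -7.46679524e-01]] [0.35479172 0.22826115 1.09153336]
```

View pics/scene0.png

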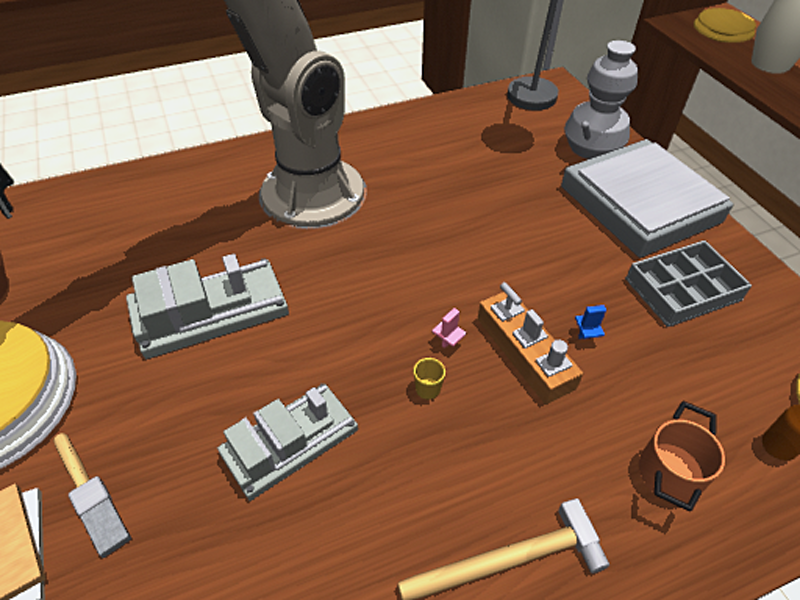

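View pics/side0.png

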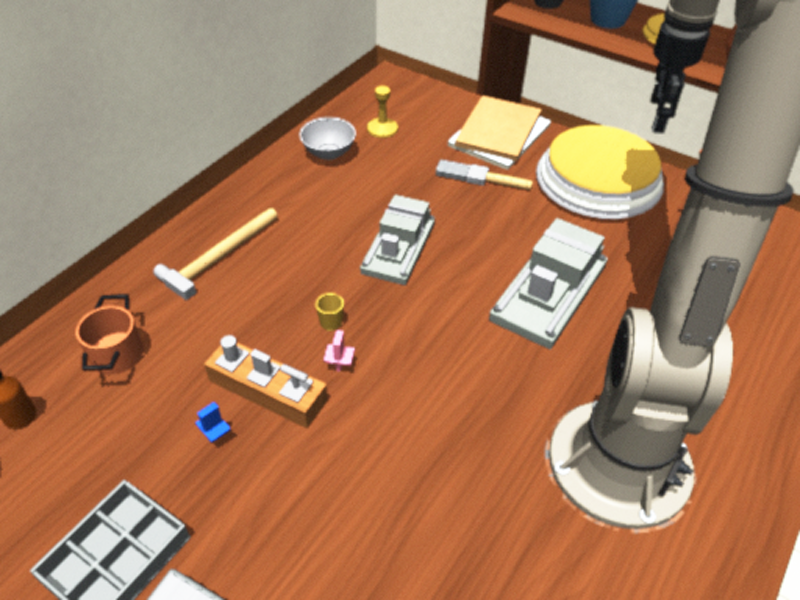

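```bash
python3 - <<'E'
import cv2, pickle, numpy as np
D=pickle.load(open('f0.pkl','rb'))
def crop(n,x,y): 
    c=D[n]['image'][y:y+75,x:x+100,::-1]; return cv2.resize(c,(400,300),interpolation=cv2.INTER_CUBIC)
m=np.vstack([np.hstack([crop('scene',133,245),crop('scene',295,178)]),np.hstack([crop('side',205,115),crop('side',120,205)])])
cv2.imwrite('pics/m1.png',m)
E
```

```text
(no output)
```

View pics/m1.png

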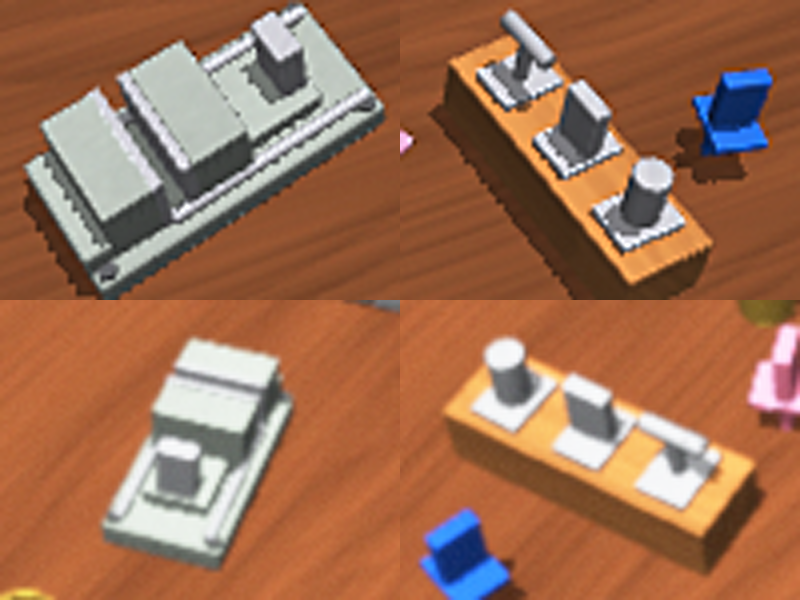

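The three small uprights: the grey paddle gauge in the stand's middle slot (scene 533,325), blue (592,320), pink (450,328). The grey one fits, since it is steel and in the stand. The vises are at (208,305) and (288,440), and the smaller one is (288,440). The crop confirms the grey flat paddle in the middle slot, with the tee and round gauges on either side.

```bash
cat > h.py <<'E'
import numpy as np
from scipy.optimize import least_squares
def proj(f,X):
    c=np.atleast_2d(X)@f['R'].T+f['t']; u=c@f['mtx'].T; return u[:,:2]/u[:,2:]
def place(p,L):
    L=np.atleast_2d(L); c,s=np.cos(p[2]),np.sin(p[2])
    return np.c_[p[0]+c*L[:,0]-s*L[:,1],p[1]+s*L[:,0]+c*L[:,1],L[:,2]]
E
python3 - <<'E'
import pickle
from h import *
D=pickle.load(open('f0.pkl','rb'))
O=dict(sv=('scene',133,245,0,0),ss=('scene',295,178,400,0),dv=('side',205,115,0,300),ds=('side',120,205,400,300))
def orig(k,u): n,x,y,ox,oy=O[k]; return n,[x+(u[0]-ox+.5)/4-.5,y+(u[1]-oy+.5)/4-.5]
def fit(pts,p0,mod):
    obs=[orig(k,u) for k,u,_ in pts]
    def r(p): return np.concatenate([(proj(D[n],place(p,mod(p,L)))[0]-u) for (n,u),(_,_,L) in zip(obs,pts)])
    s=least_squares(r,p0,loss='soft_l1',x_scale=[.1]*len(p0)); e=r(s.x).reshape(-1,2)
    print(np.round(s.x,4)); print(np.round(e,1).tolist())
def J(p,L): L=np.array(L[:3],float)+(np.array([0,p[3],0]) if len(L)>3 else 0); return L
v=[('sv',(27,168),(-.045,-.05,.02)),('sv',(105,290),(.045,-.05,.02)),('sv',(383,112),(.045,.13,.02)),('sv',(300,5),(-.045,.13,.02)),
('sv',(40,122),(-.035,-.035,.065)),('sv',(108,218),(.035,-.035,.065)),('sv',(163,185),(.035,0,.065)),('sv',(97,90),(-.035,0,.065)),
('sv',(118,75),(-.035,0,.065,1)),('sv',(188,170),(.035,0,.065,1)),('sv',(180,42),(-.035,.04,.065,1)),('sv',(250,133),(.035,.04,.065,1)),
('sv',(252,22),(-.015,.072,.074,1)),('sv',(304,52),(.015,.088,.074,1)),
('dv',(103,533),(.045,.13,.02)),('dv',(220,560),(-.045,.13,.02)),('dv',(293,397),(-.045,-.05,.02)),('dv',(190,340),(.035,-.035,.065)),('dv',(278,358),(-.035,-.035,.065)),
('dv',(153,410),(.035,.04,.065,1)),('dv',(243,432),(-.035,.04,.065,1))]
fit(v,[.6,-.2,.2,.014],J)
I=lambda p,L:np.array(L)
st=[('ss',(448,65),(-.095,-.03,.045)),('ss',(712,243),(.095,.03,.045)),('ss',(630,285),(.095,-.03,.045)),
('ds',(445,410),(.095,.03,.045)),('ds',(755,465),(-.095,-.03,.045)),('ds',(705,532),(-.095,.03,.045))]
fit(st,[.55,.25,.6],I)
g=[('ss',(535,142),(-.017,-.022,.051)),('ss',(578,178),(.017,-.022,.051)),('ss',(623,150),(.017,.022,.051)),('ss',(566,92),(-.015,-.006,.093)),('ss',(610,115),(.015,.006,.093)),
('ds',(555,452),(.017,.022,.051)),('ds',(598,468),(-.017,.022,.051)),('ds',(565,377),(.015,-.006,.093)),('ds',(613,393),(-.015,-.006,.093)),('ds',(634,424),(-.017,-.022,.051))]
fit(g,[.55,.25,.6],I)
E
```

```text
[ 0.5414 -0.2322  0.2691  0.0108]
[[-0.7, -0.6], [-0.3, 0.5], [1.4, -1.9], [0.3, -1.9], [0.0, 0.4], [-0.9, 1.2], [0.6, -0.3], [0.6, -0.5], [-0.2, 0.5], [-1.0, 0.5], [0.6, -0.9], [0.1, -0.9], [-0.5, 0.5], [0.2, -1.4], [-0.8, -2.2], [-0.1, -1.4], [0.2, -0.6], [-0.2, -0.5], [0.1, 0.1], [-0.6, -0.0], [-0.0, -0.1]]
[0.5175 0.1985 0.1075]
[[-0.2, -0.9], [0.3, 0.1], [0.1, -0.0], [-0.1, -0.2], [0.5, -1.1], [-0.4, 0.4]]
[0.5188 0.2015 0.2228]
[[0.0, -0.4], [-1.1, -0.1], [1.0, -1.4], [0.6, -1.3], [2.2, -1.1], [-1.1, -0.6], [0.6, -0.3], [0.5, -0.9], [-0.3, -1.1], [0.2, -2.8]]
```

```bash
python3 -m creep '[{"grip":1,"x":0.03,"y":-0.028,"z":0,"spin":0.1},{"grip":1,"x":0.06,"y":-0.056,"z":0,"spin":0.2},{"grip":1,"x":0.09,"y":-0.084,"z":0,"spin":0.28},{"grip":1,"x":0.12,"y":-0.112,"z":0,"spin":0.28},{"grip":1,"x":0.15,"y":-0.14,"z":0,"spin":0.28},{"grip":1,"x":0.18,"y":-0.17,"z":0,"spin":0.28},{"grip":1,"x":0.21,"y":-0.2,"z":0,"spin":0.28},{"grip":1,"x":0.23,"y":-0.22,"z":0,"spin":0.28}]'
python3 - <<'E'
from cell import env
o=env.observe();print(o['tool_pos'],o['ee_rot'],o['force'])
E
```

```text
time: 0.77
tool_pos: [0.3386, -0.2143, 0.2311]
ee_rot: [[0.994, 0.112, -0.0], [0.112, -0.994, 0.001], [0.0, -0.001, -1.0]]
force: [0.7, -0.3, 0.1]
opening: 0.0857
gripper_force: 0.0
[ 0.33861526 -0.2142624   0.23105238] [[ 9.93753831e-01  1.11594451e-01 -4.71290917e-05]
 [ 1.11594411e-01 -9.93752893e-01  1.36969905e-03]
 [ 1.06016142e-04 -1.36640302e-03 -9.99999061e-01]] [ 0.67207855 -0.342007    0.14441225]
```

```bash
python3 -m creep '[{"grip":1,"x":0.019,"y":-0.034,"z":0,"spin":0},{"grip":1,"x":0.038,"y":-0.068,"z":0,"spin":0},{"grip":1,"x":0.057,"y":-0.1,"z":0,"spin":0},{"grip":1,"x":0.076,"y":-0.134,"z":0,"spin":0},{"grip":1,"x":0.095,"y":-0.168,"z":0,"spin":0},{"grip":1,"x":0.114,"y":-0.2,"z":0,"spin":0},{"grip":1,"x":0.133,"y":-0.234,"z":0,"spin":0},{"grip":1,"x":0.155,"y":-0.27,"z":0,"spin":0}]' >/dev/null
python3 -m creep '[{"grip":1,"x":0.018,"y":-0.03,"z":0,"spin":0},{"grip":1,"x":0.036,"y":-0.06,"z":0,"spin":0},{"grip":1,"x":0.054,"y":-0.09,"z":0,"spin":0},{"grip":1,"x":0.07,"y":-0.12,"z":0,"spin":0},{"grip":1,"x":0.07,"y":-0.12,"z":0,"spin":0},{"grip":1,"x":0.07,"y":-0.12,"z":0,"spin":0}]'
cat >> h.py <<'E'
import cv2
def fproj(f,X):
    c=np.atleast_2d(X)@f['R'].T+f['t']; r=np.linalg.norm(c[:,:2],axis=1); th=np.arctan2(r,c[:,2])
    K=f['mtx']; return np.c_[K[0,2]+K[0,0]*th*c[:,0]/r, K[1,2]+K[1,1]*th*c[:,1]/r]
E
python3 - <<'E'
from cell import grab_frame
import pickle
from h import *
f=grab_frame('wrist'); pickle.dump(f,open('w1.pkl','wb'))
print(f['mtx'],f['R'],f['t'],-f['R'].T@f['t'])
print(fproj(f,[[.518,.2,.093],[.518,.2,.051]]))
cv2.imwrite('pics/w1.png',cv2.resize(f['image'][:,:,::-1],(800,600),interpolation=cv2.INTER_CUBIC))
E
```

```text
time: 1.93
tool_pos: [0.5184, 0.1956, 0.2303]
ee_rot: [[0.994, 0.113, -0.002], [0.113, -0.994, 0.001], [-0.002, -0.001, -1.0]]
force: [-0.2, -0.5, 0.2]
opening: 0.0853
gripper_force: 0.0
[[297.31863964   0.         253.41707865]
 [  0.         297.31863964 193.79312549]
 [  0.           0.           1.        ]] [[ 1.12294728e-01 -9.93674729e-01 -6.53243954e-04]
 [-9.48624460e-01 -1.07399273e-01  2.97618935e-01]
 [-2.95806572e-01 -3.28013540e-02 -9.54684525e-01]] [0.13772148 0.47430266 0.53714631] [0.59336112 0.20540924 0.37173378]
[[250.42498505 182.58277803]
 [250.81794369 172.67387971]]
```

View pics/w1.png

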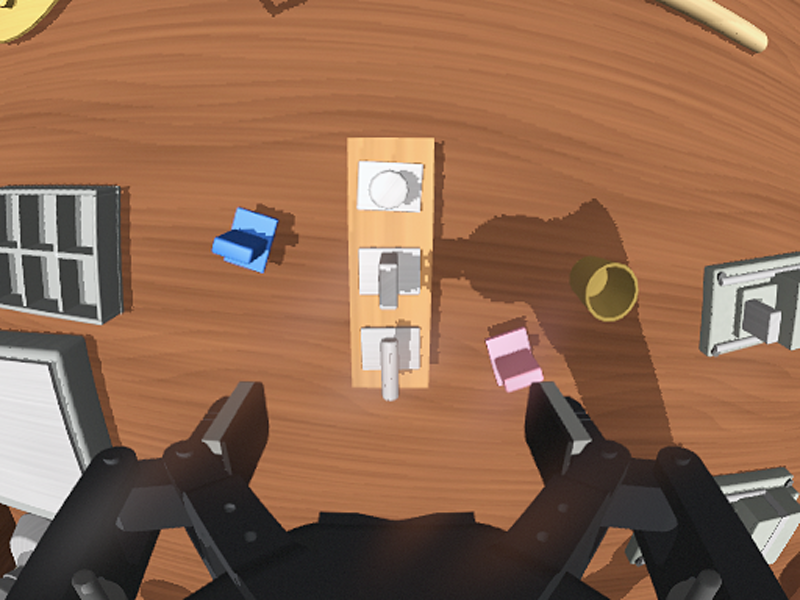

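```bash
python3 - <<'E'
import pickle,cv2
f=pickle.load(open('w1.pkl','rb'))
cv2.imwrite('pics/w1c.png',cv2.resize(f['image'][150:204,214:286,::-1],(720,540),interpolation=cv2.INTER_CUBIC))
E
```

```text
(no output)
```

View pics/w1c.png

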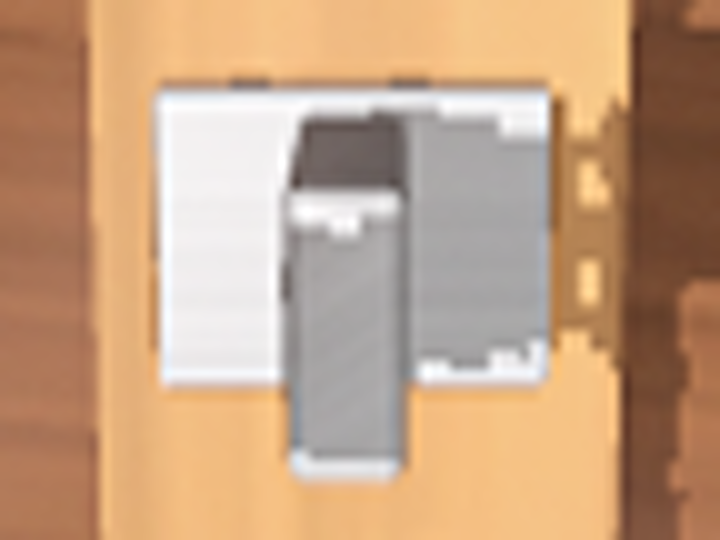

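```bash
python3 - <<'E'
import pickle
from h import *
from cell import env
f=pickle.load(open('w1.pkl','rb'))
P=[(157,93),(548,90),(546,383),(162,384),(290,190),(402,190),(404,477),(292,477)]
L=[]
for a,b,z in((.017,.022,.051),(.015,.006,.093)): L+=[(a,b,z),(a,-b,z),(-a,-b,z),(-a,b,z)]
P=np.array([[214+(u+.5)/10-.5,150+(v+.5)/10-.5] for u,v in P])
r=lambda p:(fproj(f,place(p,L))-P).ravel()
s=least_squares(r,[.518,.2,.11],x_scale=[.1,.1,.1]);print(s.x,np.round(r(s.x).reshape(-1,2),1).tolist())
o=env.observe();d=np.array([s.x[0],s.x[1],.060])-o['tool_pos'];print(o['ee_rot'].T@d, 'yaw',np.arctan2(o['ee_rot'][1,0],o['ee_rot'][0,0]))
E
```

```text
[0.51706776 0.2020561  0.11536583] [[-0.5, -0.5], [0.5, -0.4], [0.4, 0.1], [-0.3, 0.1], [-0.7, -0.3], [0.6, -0.4], [0.5, 0.7], [-0.5, 0.7]]
[-0.00030647 -0.0090702   0.17038957] yaw 0.10949474259731795
```

```bash
python3 -m creep '[{"grip":0.6,"x":0,"y":-0.009,"z":0.03,"spin":-0.006},{"grip":0.6,"x":0,"y":-0.009,"z":0.06,"spin":-0.006},{"grip":0.6,"x":0,"y":-0.009,"z":0.09,"spin":-0.006},{"grip":0.6,"x":0,"y":-0.009,"z":0.12,"spin":-0.006},{"grip":0.6,"x":0,"y":-0.009,"z":0.145,"spin":-0.006},{"grip":0.6,"x":0,"y":-0.009,"z":0.16,"spin":-0.006},{"grip":0.6,"x":0,"y":-0.009,"z":0.17,"spin":-0.006},{"grip":0.6,"x":0,"y":-0.009,"z":0.17,"spin":-0.006}]'
python3 -m creep '[{"grip":0,"x":0,"y":0,"z":0,"spin":0},{"grip":0,"x":0,"y":0,"z":0,"spin":0},{"grip":0,"x":0,"y":0,"z":0,"spin":0},{"grip":0,"x":0,"y":0,"z":0,"spin":0},{"grip":0,"x":0,"y":0,"z":0,"spin":0},{"grip":0,"x":0,"y":0,"z":0,"spin":0},{"grip":0,"x":0,"y":0,"z":0,"spin":0},{"grip":0,"x":0,"y":0,"z":0,"spin":0}]'
```

```text
time: 2.65
tool_pos: [0.5168, 0.1989, 0.0591]
ee_rot: [[0.994, 0.111, -0.004], [0.111, -0.994, -0.003], [-0.005, 0.003, -1.0]]
force: [-0.8, -0.6, -0.3]
opening: 0.0512
gripper_force: 0.0
time: 3.32
tool_pos: [0.5196, 0.2024, 0.063]
ee_rot: [[0.994, 0.113, 0.003], [0.113, -0.994, 0.001], [0.003, -0.0, -1.0]]
force: [0.0, -0.8, 7.0]
opening: 0.0113
gripper_force: 59.7
```

```bash
python3 -m creep '[{"grip":0,"x":0,"y":0,"z":-0.006,"spin":0},{"grip":0,"x":0,"y":0,"z":-0.015,"spin":0},{"grip":0,"x":0,"y":0,"z":-0.03,"spin":0},{"grip":0,"x":0,"y":0,"z":-0.05,"spin":0},{"grip":0,"x":0,"y":0,"z":-0.07,"spin":0},{"grip":0,"x":0,"y":0,"z":-0.09,"spin":0},{"grip":0,"x":0,"y":0,"z":-0.105,"spin":0},{"grip":0,"x":0,"y":0,"z":-0.11,"spin":0}]'
python3 - <<'E'
from h import *
from cell import env
o=env.observe();R=o['ee_rot'];v=(.5414,-.2322,.2691,.0108)
c=place(v,[[0,.0054+.0,0.173]])[0];print(o['tool_pos'],c,R.T@(c-o['tool_pos']))
E
```

```text
time: 3.98
tool_pos: [0.5193, 0.2029, 0.1743]
ee_rot: [[0.993, 0.114, 0.004], [0.114, -0.993, 0.002], [0.004, -0.001, -1.0]]
force: [0.2, -0.1, -1.1]
opening: 0.0109
gripper_force: 58.6
[0.51933412 0.20293286 0.17429856] [ 0.53996433 -0.22699434  0.173     ] [-0.02849981  0.42947887  0.00059394]
```

```bash
python3 -m creep '[{"grip":0,"x":-0.005,"y":0.02,"z":0,"spin":0},{"grip":0,"x":-0.013,"y":0.055,"z":0,"spin":0},{"grip":0,"x":-0.022,"y":0.095,"z":0,"spin":0},{"grip":0,"x":-0.031,"y":0.135,"z":0,"spin":0},{"grip":0,"x":-0.04,"y":0.175,"z":0,"spin":0},{"grip":0,"x":-0.049,"y":0.21,"z":0,"spin":0},{"grip":0,"x":-0.058,"y":0.25,"z":0,"spin":0},{"grip":0,"x":-0.065,"y":0.28,"z":0,"spin":0}]' >/dev/null
python3 -m creep '[{"grip":0,"x":-0.009,"y":0.04,"z":0,"spin":-0.04},{"grip":0,"x":-0.018,"y":0.075,"z":0,"spin":-0.08},{"grip":0,"x":-0.027,"y":0.11,"z":0,"spin":-0.12},{"grip":0,"x":-0.033,"y":0.135,"z":0,"spin":-0.155},{"grip":0,"x":-0.033,"y":0.141,"z":0,"spin":-0.155},{"grip":0,"x":-0.033,"y":0.141,"z":0,"spin":-0.155},{"grip":0,"x":-0.033,"y":0.141,"z":0,"spin":-0.155},{"grip":0,"x":-0.033,"y":0.141,"z":0,"spin":-0.155}]'
python3 - <<'E'
from cell import grab_frame,env
import pickle
from h import *
f=grab_frame('wrist'); f['o']=env.observe(); pickle.dump(f,open('w2.pkl','wb'))
v=(.5414,-.2322,.2691)
q=fproj(f,place(v,[[0,0,.065],[.045,-.05,.02],[-.045,.13,.02]]));print(q)
x,y=np.round(q[0]-[56,60]).astype(int);x=max(x,0);y=max(y,0);print(x,y)
cv2.imwrite('pics/w2.png',cv2.resize(f['image'][y:y+120,x:x+160,::-1],(800,600),interpolation=cv2.INTER_CUBIC))
E
```

```text
time: 5.32
tool_pos: [0.469, -0.2248, 0.171]
ee_rot: [[0.963, 0.269, -0.0], [0.269, -0.963, 0.002], [0.0, -0.002, -1.0]]
force: [0.1, -0.5, -2.1]
opening: 0.0113
gripper_force: 58.7
[[287.35591745 114.24948365]
 [332.86052968  70.00560524]
 [154.95118098 158.60801954]]
231 54
```

View pics/w2.png

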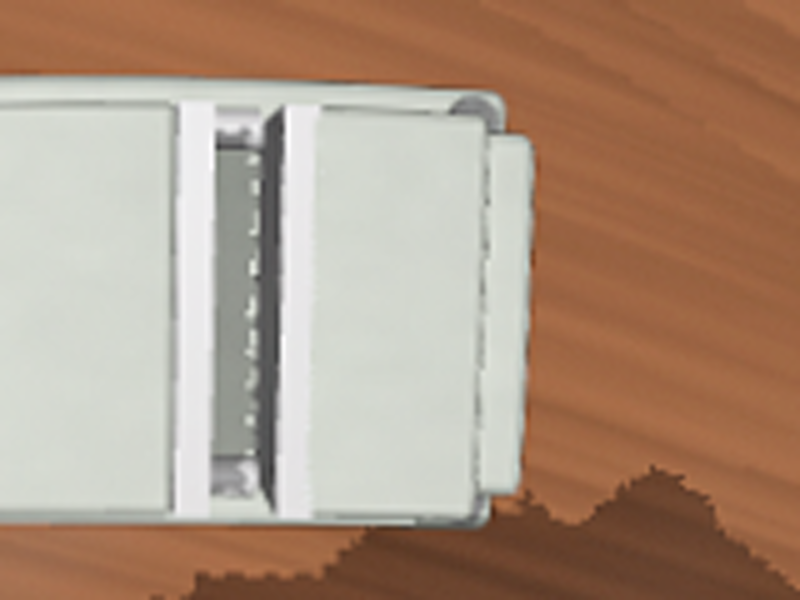

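```bash
python3 - <<'E'
import pickle
from h import *
f=pickle.load(open('w2.pkl','rb'));o=f['o']
P=[(286,107),(276,516),(214,103),(210,516),(487,117),(471,518)]
P=np.array([[231+(u+.5)/5-.5,54+(v+.5)/5-.5] for u,v in P])
def M(p): return place(p,[(.035,0,.065),(-.035,0,.065),(.035,p[3],.065),(-.035,p[3],.065),(.035,-.035,.065),(-.035,-.035,.065)])
r=lambda p:(fproj(f,M(p))-P).ravel()
s=least_squares(r,[.54,-.23,.27,.014],x_scale=.1);print(s.x,np.round(r(s.x).reshape(-1,2),1).tolist())
R=o['ee_rot'];p=s.x;c=place(p,[[0,p[3]/2,o['tool_pos'][2]]])[0];print(o['tool_pos'],c,R.T@(c-o['tool_pos']),np.arctan2(R[1,0],R[0,0]))
g=o['tool_pos']+R@np.array([-.0025,0,-.018]);pred=fproj(f,place((g[0],g[1],np.arctan2(R[1,0],R[0,0])),[(a,b,g[2]+.006-.036+.0) for a,b in((.017,.022),(.017,-.022))]));print(g,pred)
q=fproj(f,[g])[0];x,y=np.round(q-[60,45]).astype(int);print(x,y)
cv2.imwrite('pics/w2g.png',cv2.resize(f['image'][y:y+90,x:x+120,::-1],(800,600),interpolation=cv2.INTER_CUBIC))
E
```

```text
[ 0.5397831  -0.23185178  0.26596246  0.01103609] [[-0.8, -0.8], [-0.4, 0.5], [0.2, -0.3], [-0.2, 0.3], [0.5, -0.5], [0.7, 0.9]]
[ 0.46918526 -0.22483888  0.17116098] [ 0.53833275 -0.22652775  0.17116098] [ 6.61383524e-02  2.02471152e-02 -1.48125269e-05] 0.27265430997394285
[ 0.46678082 -0.22553855  0.18916041] [[216.61970326 216.71020795]
 [295.46468668 216.64477876]]
196 227
```

View pics/w2g.png

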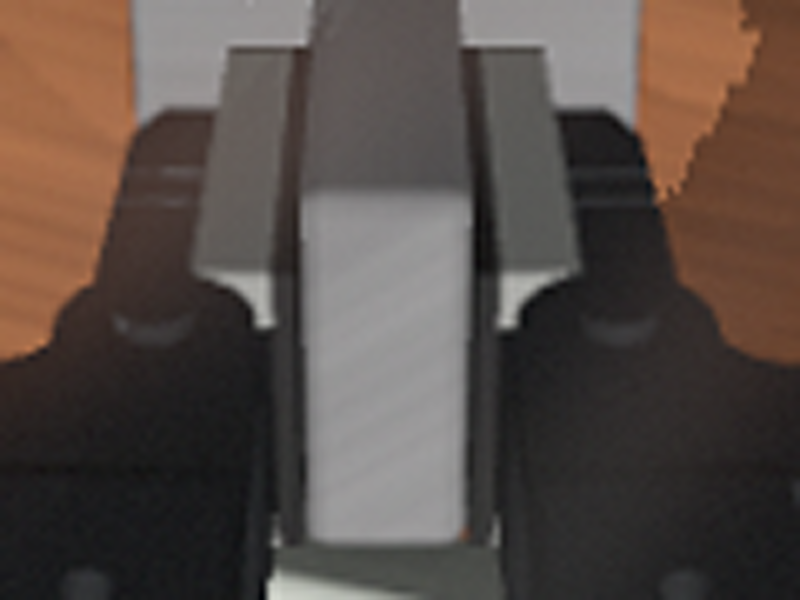

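```bash
python3 - <<'E'
import pickle
from h import *
f=pickle.load(open('w2.pkl','rb'));o=f['o'];R=o['ee_rot'];t=o['tool_pos']
P=[(302,190),(472,190),(465,540),(308,540)];k=800/120
P=np.array([[196+(u+.5)/k-.5,227+(v+.5)/k-.5] for u,v in P])
def M(p): return place(p,[(a,b,p[3]) for a,b in((.015,.006),(.015,-.006),(-.015,-.006),(-.015,.006))])
r=lambda p:(fproj(f,M(p))-P).ravel()
s=least_squares(r,[t[0],t[1],.27,.2],x_scale=.1);p=s.x;print(p,np.round(r(p).reshape(-1,2),1).tolist(),'TCP-underside',t[2]-(p[3]-.048))
c=place((.53978,-.23185,.266),[[0,.0055,0]])[0]
d=np.r_[c[:2]-p[:2],0];print('move tool xy',R.T@d,'dyaw',.266-p[2])
E
```

```text
[ 0.46434091 -0.22479954  0.27099957  0.19564243] [[-0.7, 0.2], [0.7, 0.3], [0.4, -0.3], [-0.3, -0.3]] TCP-underside 0.023518559755612123
move tool xy [ 7.07903188e-02  2.16050282e-02 -1.57575128e-05] dyaw -0.00499957413741392
```

```bash
python3 -m creep '[{"grip":0,"x":0.02,"y":0.006,"z":0,"spin":0.005},{"grip":0,"x":0.045,"y":0.013,"z":0.01,"spin":0.005},{"grip":0,"x":0.062,"y":0.018,"z":0.02,"spin":0.005},{"grip":0,"x":0.07,"y":0.021,"z":0.03,"spin":0.005},{"grip":0,"x":0.07,"y":0.021,"z":0.04,"spin":0.005},{"grip":0,"x":0.07,"y":0.021,"z":0.045,"spin":0.005},{"grip":0,"x":0.07,"y":0.021,"z":0.045,"spin":0.005},{"grip":0,"x":0.07,"y":0.021,"z":0.045,"spin":0.005}]'
python3 - <<'E'
from cell import grab_frame,env
import pickle
from h import *
D={n:grab_frame(n) for n in('scene','side','wrist')}
pickle.dump(D,open('f3.pkl','wb'));o=env.observe();R=o['ee_rot'];t=o['tool_pos']
c=place((.53978,-.23185,.266),[[0,.0055,t[2]]])[0];print(t,np.arctan2(R[1,0],R[0,0]),R.T@(c-t))
ims=[]
for n,w in(('wrist',(253,190)),('scene',proj(D['scene'],[c])[0])):
    x,y=int(w[0])-40,int(w[1])-60
    if n=='wrist': y=150
    ims.append(cv2.resize(D[n]['image'][y:y+120,x:x+80,::-1],(400,600),interpolation=cv2.INTER_CUBIC)); print(n,x,y)
cv2.imwrite('pics/m3.png',np.hstack(ims))
E
```

```text
time: 6.03
tool_pos: [0.5403, -0.2293, 0.126]
ee_rot: [[0.966, 0.26, -0.002], [0.26, -0.966, -0.0], [-0.002, -0.0, -1.0]]
force: [0.5, 0.2, -1.5]
opening: 0.0109
gripper_force: 58.8
[ 0.54162681 -0.22966559  0.12724112] 0.26308016127468264 [-2.36739836e-03 -3.87099345e-03 -6.58942140e-06]
wrist 213 150
scene 122 200
```

View pics/m3.png

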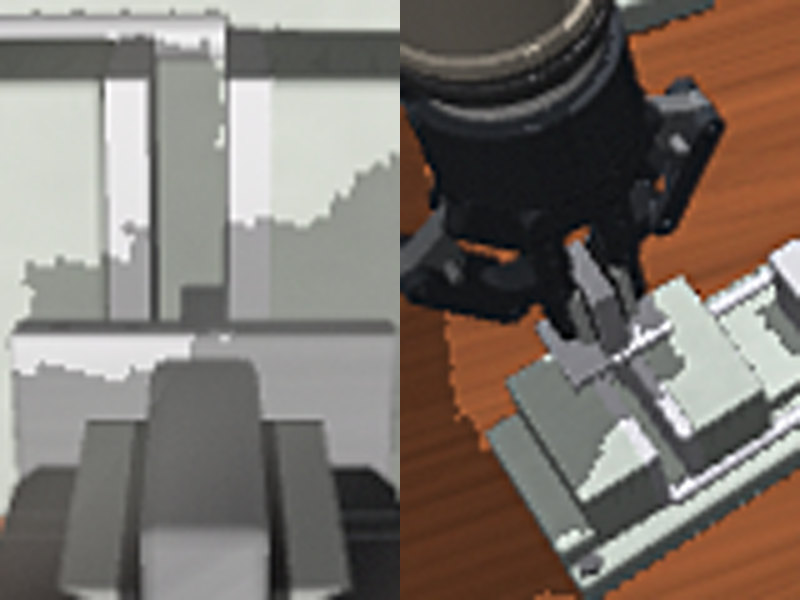

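```bash
python3 -m creep '[{"grip":0,"x":-0.001,"y":-0.0025,"z":0,"spin":0},{"grip":0,"x":-0.001,"y":-0.0025,"z":0,"spin":0},{"grip":0,"x":-0.001,"y":-0.0025,"z":0,"spin":0},{"grip":0,"x":-0.001,"y":-0.0025,"z":0,"spin":0},{"grip":0,"x":-0.001,"y":-0.0025,"z":0.004,"spin":0},{"grip":0,"x":-0.001,"y":-0.0025,"z":0.008,"spin":0},{"grip":0,"x":-0.001,"y":-0.0025,"z":0.008,"spin":0},{"grip":0,"x":-0.001,"y":-0.0025,"z":0.008,"spin":0}]'
python3 - <<'E'
from cell import grab_frame,env
import pickle
from h import *
f=grab_frame('wrist');o=env.observe();R=o['ee_rot'];t=o['tool_pos']
c=place((.53978,-.23185,.266),[[0,.0055,t[2]]])[0];print(t,np.arctan2(R[1,0],R[0,0]),R.T@(c-t))
cv2.imwrite('pics/w4.png',cv2.resize(f['image'][150:230,213:293,::-1],(600,600),interpolation=cv2.INTER_CUBIC))
E
```

```text
time: 6.85
tool_pos: [0.5397, -0.2269, 0.1176]
ee_rot: [[0.965, 0.261, -0.001], [0.261, -0.965, 0.001], [-0.001, -0.001, -1.0]]
force: [-0.2, -0.3, -2.0]
opening: 0.0111
gripper_force: 58.8
[ 0.53993766 -0.22695242  0.1178831 ] 0.2638199523706309 [-1.44133751e-03 -8.12969102e-04  1.21416945e-06]
```

View pics/w4.png

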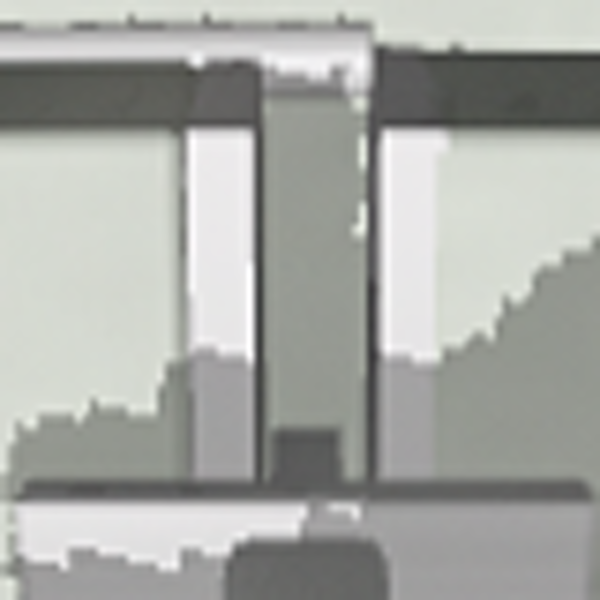

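```bash
python3 -m creep '[{"grip":0,"x":0,"y":0.0008,"z":0,"spin":0},{"grip":0,"x":0,"y":0.0008,"z":0.004,"spin":0},{"grip":0,"x":0,"y":0.0008,"z":0.008,"spin":0},{"grip":0,"x":0,"y":0.0008,"z":0.012,"spin":0},{"grip":0,"x":0,"y":0.0008,"z":0.016,"spin":0},{"grip":0,"x":0,"y":0.0008,"z":0.02,"spin":0},{"grip":0,"x":0,"y":0.0008,"z":0.024,"spin":0},{"grip":0,"x":0,"y":0.0008,"z":0.024,"spin":0}]'
```

```text
time: 7.57
tool_pos: [0.5395, -0.2275, 0.093]
ee_rot: [[0.965, 0.261, -0.002], [0.261, -0.965, 0.001], [-0.002, -0.001, -1.0]]
force: [-0.5, -0.1, -2.0]
opening: 0.0113
gripper_force: 58.8
```

```bash
python3 -m creep '[{"grip":0,"x":0,"y":0,"z":0.002,"spin":0},{"grip":0,"x":0,"y":0,"z":0.004,"spin":0},{"grip":0,"x":0,"y":0,"z":0.006,"spin":0},{"grip":0,"x":0,"y":0,"z":0.007,"spin":0},{"grip":0,"x":0,"y":0,"z":0.007,"spin":0},{"grip":0,"x":0,"y":0,"z":0.007,"spin":0}]'; python3 -m creep '[{"grip":0,"x":0,"y":0,"z":0.001,"spin":0},{"grip":0,"x":0,"y":0,"z":0.002,"spin":0},{"grip":0,"x":0,"y":0,"z":0.002,"spin":0},{"grip":0,"x":0,"y":0,"z":0.002,"spin":0}]'
```

```text
time: 8.07
tool_pos: [0.5403, -0.2278, 0.0873]
ee_rot: [[0.965, 0.261, -0.0], [0.261, -0.965, -0.0], [-0.0, 0.0, -1.0]]
force: [0.7, 0.3, -2.3]
opening: 0.0112
gripper_force: 58.8
time: 8.4
tool_pos: [0.5403, -0.2278, 0.0852]
ee_rot: [[0.965, 0.261, -0.0], [0.261, -0.965, -0.0], [-0.0, -0.0, -1.0]]
force: [0.2, 0.3, -2.4]
opening: 0.011
gripper_force: 58.8
```

```bash
python3 -m creep '[{"grip":0,"x":0,"y":0,"z":0.001,"spin":0},{"grip":0,"x":0,"y":0,"z":0.001,"spin":0},{"grip":0,"x":0,"y":0,"z":0.002,"spin":0},{"grip":0,"x":0,"y":0,"z":0.002,"spin":0},{"grip":0,"x":0,"y":0,"z":0.002,"spin":0}]'; python3 -m creep '[{"grip":0,"x":0,"y":0,"z":0.001,"spin":0},{"grip":0,"x":0,"y":0,"z":0.001,"spin":0},{"grip":0,"x":0,"y":0,"z":0.001,"spin":0}]'
```

```text
time: 8.82
tool_pos: [0.5403, -0.2278, 0.0832]
ee_rot: [[0.965, 0.261, -0.0], [0.261, -0.965, -0.0], [-0.0, -0.0, -1.0]]
force: [1.1, -0.6, -1.2]
opening: 0.011
gripper_force: 58.8
time: 9.07
tool_pos: [0.5404, -0.2278, 0.0831]
ee_rot: [[0.965, 0.261, 0.0], [0.261, -0.965, -0.0], [0.0, 0.0, -1.0]]
force: [-2.6, 0.7, 5.3]
opening: 0.0112
gripper_force: 59.5
```

```bash
python3 -m creep '[{"grip":0.3,"x":0,"y":0,"z":0,"spin":0},{"grip":0.4,"x":0,"y":0,"z":0,"spin":0},{"grip":0.4,"x":0,"y":0,"z":0,"spin":0},{"grip":0.4,"x":0,"y":0,"z":0,"spin":0},{"grip":0.4,"x":0,"y":0,"z":-0.01,"spin":0},{"grip":0.4,"x":0,"y":0,"z":-0.03,"spin":0},{"grip":0.4,"x":0,"y":0,"z":-0.06,"spin":0},{"grip":0.4,"x":0,"y":0,"z":-0.09,"spin":0}]'
python3 -m creep '[{"grip":0,"x":0,"y":-0.02,"z":0,"spin":0},{"grip":0,"x":0,"y":-0.055,"z":0,"spin":0},{"grip":0,"x":0,"y":-0.09,"z":0,"spin":0},{"grip":0,"x":0,"y":-0.12,"z":0,"spin":0},{"grip":0,"x":0,"y":-0.13,"z":0,"spin":0},{"grip":0,"x":0,"y":-0.13,"z":0,"spin":0},{"grip":0,"x":0,"y":-0.13,"z":0,"spin":0}]'
python3 - <<'E'
from cell import grab_frame,env
from h import *
D={n:grab_frame(n) for n in('scene','side','wrist')}
o=env.observe();R=o['ee_rot'];t=o['tool_pos'];v=(.53978,-.23185,.266)
L=lambda w:(place((0,0,-v[2]),[np.r_[w[:2]-np.array(v[:2]),w[2]]])[0])
print('tcp in vise',L(t),R,o['opening'])
x,y=(proj(D['scene'],place(v,[[0,.05,.065]]))[0]-[50,37]).astype(int)
x2,y2=(proj(D['side'],place(v,[[0,.05,.065]]))[0]-[50,37]).astype(int)
a=[cv2.resize(D[n]['image'][q:q+75,p:p+100,::-1],(400,300),interpolation=cv2.INTER_CUBIC) for n,p,q in(('scene',x,y),('side',x2,y2))]
w=cv2.resize(D['wrist']['image'][50:200,230:430,::-1],(400,300))
w2=cv2.resize(D['wrist']['image'][:,:,::-1],(400,300))
cv2.imwrite('pics/m5.png',np.vstack([np.hstack(a),np.hstack([w,w2])]))
E
```

```text
time: 9.73
tool_pos: [0.5397, -0.2275, 0.1731]
ee_rot: [[0.965, 0.261, -0.002], [0.261, -0.965, 0.001], [-0.001, -0.001, -1.0]]
force: [0.2, -0.2, -0.1]
opening: 0.0344
gripper_force: 0.0
time: 10.32
tool_pos: [0.5069, -0.1029, 0.173]
ee_rot: [[0.965, 0.262, 0.001], [0.262, -0.965, -0.002], [0.001, 0.002, -1.0]]
force: [0.3, -0.8, -0.6]
opening: -0.0001
gripper_force: 0.0
tcp in vise [0.0015636  0.13121303 0.17230804] [[ 9.66345358e-01  2.57248076e-01  2.76000183e-04]
 [ 2.57248223e-01 -9.66344682e-01 -1.14332696e-03]
 [-2.74073521e-05  1.17584926e-03 -9.99999308e-01]] 4.770310246734524e-05
```

View pics/m5.png

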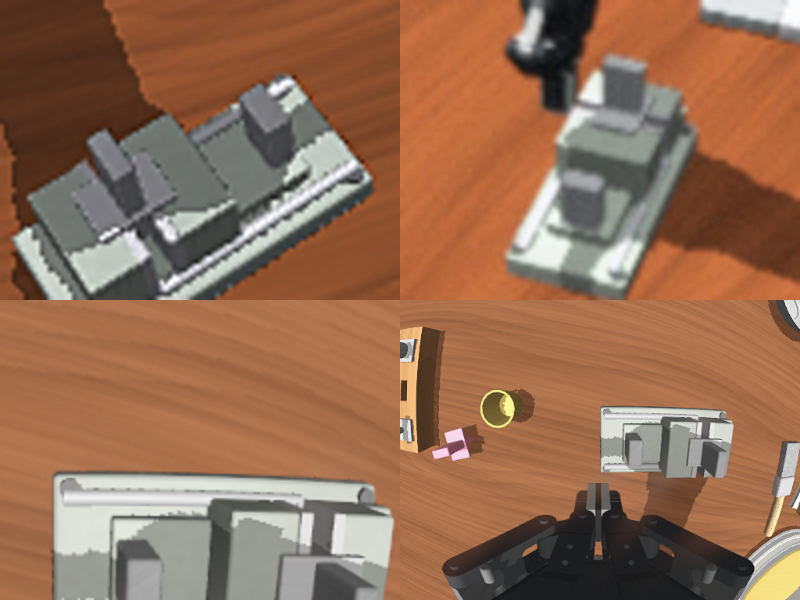

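```bash
python3 -m creep '[{"grip":0,"x":-0.002,"y":0,"z":0.03,"spin":0},{"grip":0,"x":-0.002,"y":0,"z":0.06,"spin":0},{"grip":0,"x":-0.002,"y":0,"z":0.09,"spin":0},{"grip":0,"x":-0.002,"y":0,"z":0.11,"spin":0},{"grip":0,"x":-0.002,"y":0,"z":0.117,"spin":0},{"grip":0,"x":-0.002,"y":0,"z":0.117,"spin":0},{"grip":0,"x":-0.002,"y":0,"z":0.117,"spin":0}]'
python3 -m creep '[{"grip":0,"x":0,"y":0.004,"z":0,"spin":0},{"grip":0,"x":0,"y":0.008,"z":0,"spin":0},{"grip":0,"x":0,"y":0.012,"z":0,"spin":0},{"grip":0,"x":0,"y":0.014,"z":0,"spin":0},{"grip":0,"x":0,"y":0.014,"z":0,"spin":0},{"grip":0,"x":0,"y":0.014,"z":0,"spin":0}]'
```

```text
time: 11.05
tool_pos: [0.5053, -0.1037, 0.0558]
ee_rot: [[0.966, 0.259, 0.001], [0.259, -0.966, -0.0], [0.001, 0.0, -1.0]]
force: [-0.2, 0.5, 0.0]
opening: 0.0001
gripper_force: 0.0
time: 11.55
tool_pos: [0.5084, -0.1166, 0.0556]
ee_rot: [[0.966, 0.26, 0.001], [0.26, -0.966, -0.0], [0.0, 0.0, -1.0]]
force: [0.7, -0.1, 0.3]
opening: 0.0001
gripper_force: 0.0
```

```bash
for i in 1 2; do python3 -m creep '[{"grip":0,"x":0,"y":0.001,"z":0,"spin":0},{"grip":0,"x":0,"y":0.002,"z":0,"spin":0},{"grip":0,"x":0,"y":0.003,"z":0,"spin":0},{"grip":0,"x":0,"y":0.003,"z":0,"spin":0}]' | egrep 'tool_pos|force:'; done
```

```text
tool_pos: [0.5089, -0.1194, 0.0552]
force: [-0.8, 0.1, -0.6]
gripper_force: 0.0
tool_pos: [0.5098, -0.1224, 0.0553]
force: [-0.7, 0.5, -0.6]
gripper_force: 0.0
```

```bash
for i in 1 2; do python3 -m creep '[{"grip":0,"x":0,"y":0.001,"z":0,"spin":0},{"grip":0,"x":0,"y":0.002,"z":0,"spin":0},{"grip":0,"x":0,"y":0.002,"z":0,"spin":0},{"grip":0,"x":0,"y":0.002,"z":0,"spin":0}]' | egrep 'tool_pos|force:'; done
```

```text
tool_pos: [0.5103, -0.1241, 0.0553]
force: [0.5, -0.5, 0.2]
gripper_force: 0.0
tool_pos: [0.5104, -0.1247, 0.0553]
force: [-0.5, 3.5, 1.6]
gripper_force: 1.7
```

Contact with the post (3.5 N, the jaw friction). I'll keep pushing until the blade is clamped.

```bash
for i in 1 2; do python3 -m creep '[{"grip":0,"x":0,"y":0.001,"z":0,"spin":0},{"grip":0,"x":0,"y":0.002,"z":0,"spin":0},{"grip":0,"x":0,"y":0.002,"z":0,"spin":0},{"grip":0,"x":0,"y":0.002,"z":0,"spin":0}]' | egrep 'tool_pos|force:'; done
```

```text
tool_pos: [0.5113, -0.1277, 0.0552]
force: [-1.2, 3.3, 1.2]
gripper_force: 1.7
tool_pos: [0.5119, -0.1298, 0.0552]
force: [-0.9, 3.3, 0.4]
gripper_force: 1.8
```

```bash
for i in 1 2; do python3 -m creep '[{"grip":0,"x":0,"y":0.0005,"z":0,"spin":0},{"grip":0,"x":0,"y":0.001,"z":0,"spin":0},{"grip":0,"x":0,"y":0.001,"z":0,"spin":0},{"grip":0,"x":0,"y":0.001,"z":0,"spin":0}]' | egrep 'tool_pos|force:'; done
```

```text
tool_pos: [0.5118, -0.1299, 0.0553]
force: [-2.7, 5.0, 2.2]
gripper_force: 2.6
tool_pos: [0.5118, -0.1299, 0.0553]
force: [-3.6, 5.5, 2.8]
gripper_force: 3.4
```

```bash
for i in 1 2; do python3 -m creep '[{"grip":0,"x":0,"y":0.001,"z":0,"spin":0},{"grip":0,"x":0,"y":0.002,"z":0,"spin":0},{"grip":0,"x":0,"y":0.002,"z":0,"spin":0},{"grip":0,"x":0,"y":0.002,"z":0,"spin":0}]' | egrep 'tool_pos|force:'; done
```

```text
tool_pos: [0.5118, -0.1299, 0.0553]
force: [-3.4, 8.9, 4.6]
gripper_force: 4.8
tool_pos: [0.5118, -0.13, 0.0553]
force: [-5.0, 11.0, 5.8]
gripper_force: 6.2
```

The jaw is stopped hard, so the blade is clamped. Next I back off, rise and look.

```bash
python3 -m creep '[{"grip":0,"x":0,"y":-0.006,"z":0,"spin":0},{"grip":0,"x":0,"y":-0.02,"z":0,"spin":0},{"grip":0,"x":0,"y":-0.025,"z":0,"spin":0},{"grip":0,"x":0,"y":-0.025,"z":-0.03,"spin":0},{"grip":0,"x":0,"y":-0.025,"z":-0.065,"spin":0},{"grip":0,"x":0,"y":-0.025,"z":-0.1,"spin":0},{"grip":0,"x":0,"y":-0.025,"z":-0.12,"spin":0},{"grip":0,"x":0,"y":-0.025,"z":-0.12,"spin":0}]'
python3 - <<'E'
from cell import grab_frame,env
from h import *
D={n:grab_frame(n) for n in('scene','side','wrist')}
v=(.53978,-.23185,.266)
a=[]
for n in('scene','side'):
    p,q=(proj(D[n],place(v,[[0,.03,.065]]))[0]-[50,37]).astype(int)
    a.append(cv2.resize(D[n]['image'][q:q+75,p:p+100,::-1],(400,300),interpolation=cv2.INTER_CUBIC))
b=[cv2.resize(D[n]['image'][:,:,::-1],(400,300),interpolation=cv2.INTER_AREA) for n in('scene','wrist')]
cv2.imwrite('pics/m6.png',np.vstack([np.hstack(a),np.hstack(b)]))
E
```

```text
time: 15.55
tool_pos: [0.5109, -0.1128, 0.181]
ee_rot: [[0.966, 0.26, 0.012], [0.26, -0.966, -0.004], [0.01, 0.007, -1.0]]
force: [0.7, 0.5, 0.7]
opening: -0.0003
gripper_force: 0.0
```

View pics/m6.png

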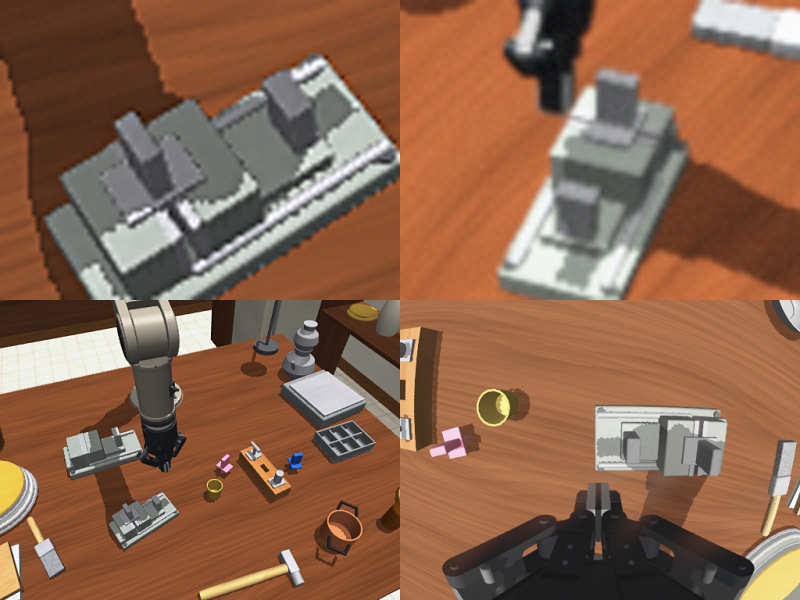

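The gauge stands upright, flange flat on both jaws and the gap closed on the blade (top-left crop, about 150,170). The cup and the other gauges have not moved.

```bash
python3 -m creep '[{"grip":0,"x":0,"y":0,"z":0,"spin":0},{"grip":0,"x":0,"y":0,"z":0,"spin":0},{"grip":0,"x":0,"y":0,"z":0,"spin":0}]' | head -2; python3 -c "
from cell import env
print(env.hand_in())"
```

```text
time: 15.95
tool_pos: [0.506, -0.1115, 0.1739]
the job is handed in; nothing more can be done
None
```

The flat-handled gauge stands upright in the smaller vise, flange on both jaw tops and blade clamped between the jaws. The cup and the other two gauges were left alone, and I handed the job in at about 16 s of the 58 s allowed; no verdict came back.

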